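Load the spice carrier and hold it up level

TASK

I want to wipe the counter under the wooden spice carrier. Stand the two green-capped spice jars from the front of the counter in the carrier, one in each square well, then lift the carrier by its handle bar about 15 cm straight up over the spot where it stands, keeping it level all the way, and finish holding it there, still and level; do not put it down or let go. Leave the jar with the black lid and the roll of tape where they are.

Things in the scene. Friction and masses are not known exactly. Their poses are not given: they have to be found in the camera images.
- caddy_handle (a point): centre of the handle bar of the wooden spice carrier. Axes: x along the bar, y along the carrier from well to well, z up. The bar is 74 mm long (x), 14 mm thick (y), 24 mm high, its centre 157 mm above the underside; below it, in a 10 mm central board, an open hand hole 79 to 145 mm up. With both wells filled the carrier hangs level from the middle of the bar
- caddy_bottom (a point): centre of the underside of the carrier, same axes as the handle (z = 0 when it stands on the counter). The carrier stands loose: about 0.32 kg, base 76 (x) by 204 mm (y), 169 mm high
- well_left (a point): where the centre of a green-capped jar comes when it stands mid-well in the carrier's well on its +y side. Wells are square, 62 mm (x) by 60 mm (y) inside; floor 53 mm below this point (6 mm above the underside), walls 5 mm thick, rim 20 mm below this point (39 mm above the underside); 64 mm along y from the middle of the handle. Same axes as the handle
- well_right (a point): the same point for the well on the carrier's -y side
- orange_jar_mid (a point): centre, half-way up, of the clear round spice jar with a green cap and a brown-orange label: 46 mm across, 106 mm high, about 0.11 kg, closed; its cap, the top 20 mm, is 45 mm across. Stands upright and loose on the counter; z up
- blue_jar_mid (a point): centre, half-way up, of the clear round spice jar with a green cap and a white label with a dark blue band: 46 mm across, 106 mm high, about 0.11 kg, closed, of the same shape as the other. Stands upright and loose on the counter; z up
- paste_jar_mid (a point): centre, half-way up, of a bystander: the wider jar of tan paste with a black lid, 63 mm across, 94 mm high, loose. Stays where it is
- tape_roll: centre of the underside of a bystander: a roll of tan masking tape lying flat, 98 mm across, 25 mm high, loose. Stays where it is
- bag_sealer: the blue bag sealer with its raised arm, fixed at the middle of the counter behind the work, about 340 mm wide; its origin is at its underside. Nothing is to rest on it
Things that resemble listed ones, but are neither listed nor needed, are in the scene too. Leave any pink or purple look-alike of the part that bears blue_jar_mid alone.

How it is judged:
By the outcome, as a careful person would: the job done as asked, in the order asked, and still so for the second after the job is handed in, while the arm keeps its last pose, push and grip.
It also fails if it takes over 72 s, if anything falls off the work surface, if the arm or the gripper's body presses on something with over 40 N, if the wrist force passes 120 N, or if a joint passes its speed limit or range.

ROBOT

A 7-joint arm with a two-finger parallel gripper is mounted at the origin on a cart in front of the work surface, level with it; the furniture and walls round the work are solid. World frame = base frame: x ahead of the robot, y to its left, z up, the work surface at z = 0. Lengths are in m, angles in rad, forces in N, time in s.
With the tool pointing down it reaches from about 0.425 to 0.925 m from the base axis. Payload 6.8 kg.
Tool frame: the origin (TCP) lies at the very end of the fingers, on their centre line; the grasp point (between the pads) lies 19 mm behind it; z points along the fingers, y is the line along which they close (so a half turn about z gives the same grasp; the last joint's range is limited). The gripper opens to 85 mm and grips with 20 to 120 N. Pads are 22 mm wide; open, the fingers measure 114 mm over their backs; the gripper's body (76 mm by 85 mm) begins 54 mm behind the grasp point. The pads swing forward as they close: fully open they stand 13 mm farther back than shut.
Start: joints at [-1.297, 0.477, 0.022, 1.555, -0.011, 1.109, -0.083], TCP at [0.251, 0.626, 0.231] pointing down, gripper open.
Joint ranges: [-2.96, 2.96], [-0.34, 2.1], [-1.41, 1.46], [0.24, 2.44], [-1.37, 4.51], [0.17, 1.92], [-2.96, 2.96]. Speed limits (rad/s): [2.39, 2.39, 3.14, 3.14, 3.14, 3.14, 3.14].

INTERFACE

Orientations are given as a unit quaternion [w, x, y, z].
In Python, from station import get_obs, read_camera, hand_in gives the robot as it stands.
- The arm moves only by the tool arm_command, never from a script. Its argument "commands" is one flat list of numbers, 7 for each row, row after row: the shift along the tool's x, y, z in m, then the turn, a rotation vector about the tool's x, y, z in degrees, then the opening, from 0 (shut) to 1 (fully open). In form: [tx, ty, tz, rx, ry, rz, fingers, tx, ty, tz, rx, ry, rz, fingers, ...]. A call has 1 to 8 rows; each row is the pose to reach, as a shift and turn from the pose commanded when the call began, along the tool's axes at that moment; what a row does not reach only later rows make up. A row lasts 1/10 s, in which the tool goes at most 50 mm and 8.59 degrees, less where a joint would pass 70% of its speed; a pose out of reach is approached as far as the arm can. A call with a gripper value outside its range is refused whole. The fingers move at their own pace and stop on an object; "force" is the grip in N (left out, the last holds). Time passes only in rows, so rows that repeat a pose let the fingers close. It gives the time, the measured TCP pose, the force, the opening and the grip force at its end, in the units of the state.
- get_obs(): the state, without advancing time (a new reading comes with each control period).
- read_camera(name): name is "scene" or "side" or "wrist"; returns a dict with "img" (480x640x3 uint8, red, green, blue), "camera_matrix" (3x3 intrinsics, pixels), "pose" (4x4, takes a point from camera to world coordinates). Camera axes: x right, y down, z forward; pixel columns grow to the right and rows downward; lengths in m; the calibration is good to about 2 mm. A picture is of the moment at which its call begins. There is no depth.
- hand_in(): hands the job in; it is judged then, once.
The state is a dict: "t": time; "q": joint angles; "joint_vel": joint speeds; "joint_torque": joint torques, N m; "eef_pos": TCP position; "tool_rot": TCP orientation; "contact_force": force on the tool from outside, world axes, zero at the start; "torque": the same for the moment, N m; "gripper_width": opening from 0.0 (shut) to 1.0 (fully open); "grasp_force": force on a finger pad.
Only numpy, scipy, OpenCV 4.12 (cv2) and the standard library are available. Lean on these libraries where they do the work, as an engineer would, in place of code of your own. Each camera call takes 0.05 s, during which the arm holds its last target. There are 200 camera calls.

## Working session

There is one attempt and no reset: what is moved stays moved. The work goes in short steps, Python scripts to look and compute and a tool call to move; the robot and the scene stay as the last step left them, time stands still between calls to the robot, and variables do not carry over. Pictures are saved under pics/ and viewed, at most 10 in all, crops included, and the job is handed in when it is done.

Besides the shell and the picture viewer there is one more tool, called after ">>>" as a command line: name --argument value ..., lists and objects as JSON in quotes. arm_command: Moves the arm, as the interface text tells. Its arguments: {"type":"object","properties":{"commands":{"type":"array","items":{"type":"number"}},"force":{"type":"number"}},"required":["commands"]}

```bash
mkdir -p pics; ls; cat > h.py <<'E'
import numpy as np, cv2
from station import get_obs, read_camera
from scipy.spatial.transform import Rotation as R
def snap(n,f):
    c=read_camera(n); cv2.imwrite('pics/'+f+'.png',c['img'][:,:,::-1]); np.savez('pics/'+f+'.npz',**c); return c
def ray(f,u,v):
    c=np.load('pics/'+f+'.npz'); P=c['pose']; d=P[:3,:3]@np.linalg.inv(c['camera_matrix'])@[u,v,1]; return P[:3,3],d
def atz(f,u,v,z):
    o,d=ray(f,u,v); return (o+d*(z-o[2])/d[2]).round(4)
def proj(f,p):
    c=np.load('pics/'+f+'.npz'); P=c['pose']; q=c['camera_matrix']@(P[:3,:3].T@(np.array(p)-P[:3,3])); return (q[:2]/q[2]).round(1)
def tri(a,b):
    A=[];y=[]
    M=np.zeros((3,3));r=np.zeros(3)
    for f,u,v in (a,b):
        o,d=ray(f,u,v);d=d/np.linalg.norm(d);W=np.eye(3)-np.outer(d,d);M+=W;r+=W@o
    return np.linalg.solve(M,r).round(4)
def st():
    o=get_obs(); q=o['tool_rot']; print(round(o['t'],2),np.round(o['eef_pos'],4),'q',np.round(q,4),'F',np.round(o['contact_force'],1),o['gripper_width'],o['grasp_force'],np.round(o['q'],3)); return o
def shift(target,yaw=None):
    """tool-frame shift to reach world target; yaw = desired direction (deg) of tool x for a straight-down tool"""
    o=get_obs(); w=o['tool_rot']; Rt=R.from_quat([w[1],w[2],w[3],w[0]])
    print('shift',Rt.inv().apply(np.array(target)-o['eef_pos']).round(4))
    if yaw is not None:
        a=np.radians(yaw); x=np.array([np.cos(a),np.sin(a),0]); z=np.array([0,0,-1.]); D=R.from_matrix(np.c_[x,np.cross(z,x),z])
        print('rot',np.degrees((Rt.inv()*D).as_rotvec()).round(2))
E
python3 - <<'E'
from h import *
snap('scene','s0');snap('side','d0');o=st();w=o['tool_rot'];print(R.from_quat([w[1],w[2],w[3],w[0]]).as_matrix().round(3))
E
```

```text
pics
0.1 [0.2513 0.626  0.2304] q [-1.000e-04  1.897e-01  9.818e-01 -8.000e-04] F [-0.2 -1.3 -1.1] 0.9988536420668824 0.0 [-1.297  0.478  0.022  1.556 -0.012  1.109 -0.083]
[[-0.928  0.373 -0.001]
 [ 0.373  0.928 -0.001]
 [-0.    -0.002 -1.   ]]
```

View pics/s0.png

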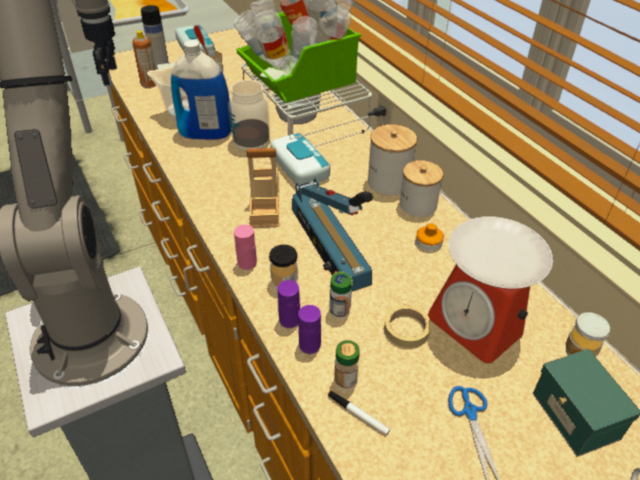

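View pics/d0.png

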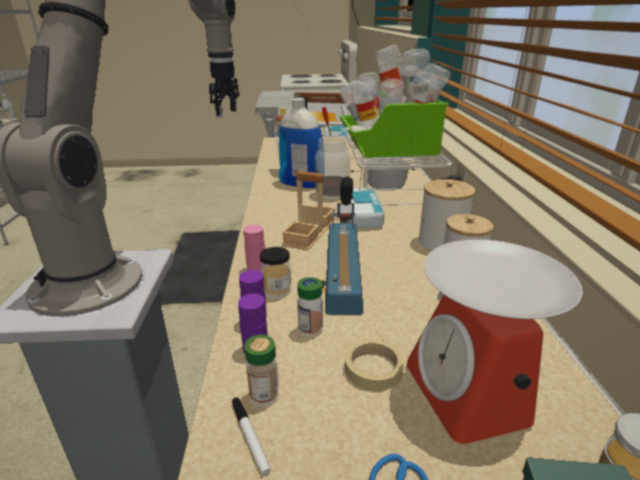

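The scene view shows what could be taken for the targets. The green-capped jars are at (347,365) and (340,295). The look-alikes are pink at (245,247) and purple at (289,303) and (310,328). The black-lid paste jar is at (283,267), the tape at (407,326) and the carrier at (263,187). The side view shows the green jars at (262,368) and (310,305) and the carrier at (310,210). I choose the two green-capped jars and will check them in a crop.

```bash
python3 - <<'E'
from h import *
s=cv2.imread('pics/s0.png');d=cv2.imread('pics/d0.png')
r=lambda im,x,y,w,h,k:cv2.resize(im[y:y+h,x:x+w],None,fx=k,fy=k,interpolation=cv2.INTER_CUBIC)
a=r(s,300,260,80,150,4) # 320x600
b=r(d,232,270,110,150,4) #440x600
cv2.imwrite('pics/c1.png',np.hstack([a,b]))
a=r(s,220,140,80,100,5) #400x500
b=r(d,270,160,80,100,5)
cv2.imwrite('pics/c2.png',np.hstack([a,b]))
E
```

```text
(no output)
```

View pics/c1.png

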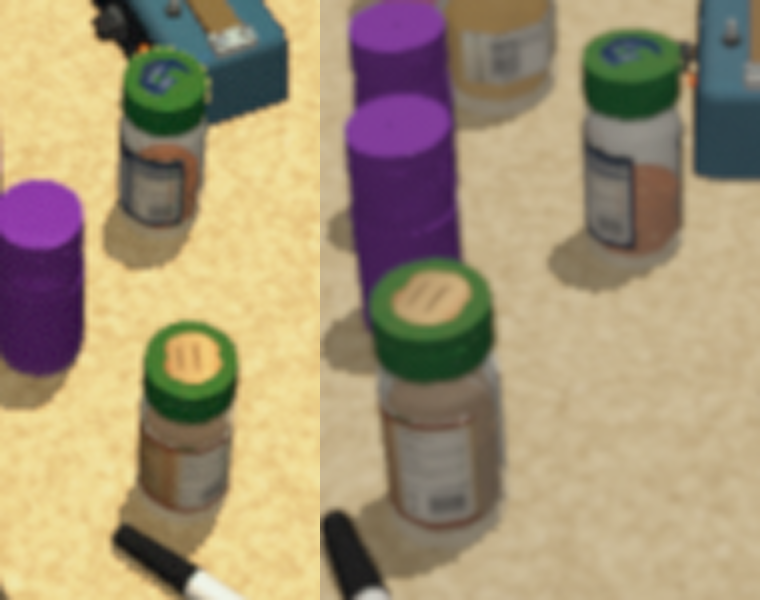

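View pics/c2.png

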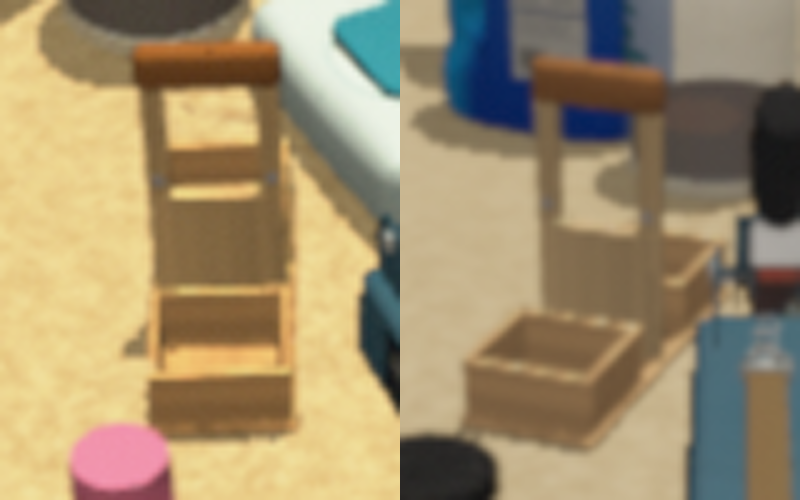

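```bash
python3 - <<'E'
from h import *
for n,a,b in [('orange top',(347.8,349.2),(259.8,345)),('blue top',(340.8,282.2),(309.8,285)),('bar c',(261.4,153),(309.6,176.6)),('barL',(247,153.2),(296.6,175)),('barR',(275.8,152.4),(322.6,177.6))]:
    z=.106 if 'top' in n else .157
    print(n,tri(('s0',*a),('d0',*b)),atz('s0',*a,z),atz('d0',*b,z))
print('rim near L,R',atz('s0',250,215.4,.039),atz('s0',278.6,215,.039))
print('rim side: ',[atz('d0',270+x/5,160+y/5,.039) for x,y in [(65,365),(190,387),(240,328),(123,312)]])
print('base near',atz('s0',220+152/5,140+430/5,0),atz('s0',220+295/5,140+430/5,0),atz('d0',270+190/5,160+443/5,0))
for n,u,v in [('paste top',283,254),('purp1',289,288),('purp2',310,314),('pink',245,232)]: print(n,atz('s0',u,v,.094))
print('tape',atz('s0',407,325,.012))
print('sealer arm',tri(('s0',359,199),('d0',347,184)),'sealer near end',atz('s0',358,280,.04),atz('s0',300,195,0.05),atz('s0',340,215,0.06))
print(np.load('pics/s0.npz')['pose'][:3,3],np.load('pics/d0.npz')['pose'][:3,3])
E
```

```text
orange top [ 0.4169 -0.347   0.1029] [ 0.4156 -0.3489  0.106 ] [ 0.4174 -0.3506  0.106 ]
blue top [ 0.4934 -0.1903  0.1   ] [ 0.4882 -0.1972  0.106 ] [ 0.4948 -0.1963  0.106 ]
bar c [0.5082 0.2342 0.1576] [0.5069 0.2333 0.157 ] [0.5093 0.239  0.157 ]
barL [0.4751 0.2482 0.1585] [0.475  0.2493 0.157 ] [0.4757 0.2544 0.157 ]
barR [0.5405 0.2182 0.1592] [0.5396 0.2189 0.157 ] [0.5425 0.2285 0.157 ]
rim near L,R [0.4339 0.1581 0.039 ] [0.4974 0.1259 0.039 ]
rim side:  [array([0.4368, 0.1523, 0.039 ]), array([0.4995, 0.1233, 0.039 ]), array([0.5276, 0.1901, 0.039 ]), array([0.4664, 0.2144, 0.039 ])]
base near [0.4338 0.1626 0.    ] [0.4978 0.1283 0.    ] [0.4991 0.1371 0.    ]
paste top [ 0.4242 -0.0551  0.094 ]
purp1 [ 0.3915 -0.151   0.094 ]
purp2 [ 0.3975 -0.2327  0.094 ]
pink [0.3791 0.05   0.094 ]
tape [ 0.5962 -0.2971  0.012 ]
sealer arm [ 0.5583 -0.1453  0.2694] sealer near end [ 0.5572 -0.1578  0.04  ] [0.5746 0.1592 0.05  ] [0.6201 0.0327 0.06  ]
[ 0.05103172 -0.90345962  1.00681474] [ 0.48143701 -0.84751587  0.52891612]
```

Crop 1 confirms orange at the front, (348,349) in the scene, and blue behind it, at (341,282). Crop 2 shows the carrier with empty wells and its bar centred at (261,153). I'm moving over the carrier for a close look.

>>> arm_command --commands '[-0.035,-0.03,-0.04,0,0,8,1,-0.07,-0.06,-0.07,0,0,16,1,-0.105,-0.09,-0.1,0,0,24,1,-0.14,-0.12,-0.13,0,0,32,1,-0.175,-0.145,-0.15,0,0,40,1,-0.21,-0.175,-0.15,0,0,48,1,-0.245,-0.205,-0.15,0,0,56,1,-0.28,-0.235,-0.15,0,0,64,1]'

```text
t: 0.9
eef_pos: [0.42, 0.3105, 0.3816]
tool_rot: [-0.0, 0.683, 0.73, 0.0]
contact_force: [1.0, -0.4, 0.1]
gripper_width: 1.002
grasp_force: 0.0
```

```bash
python3 - <<'E'
from h import *
snap('wrist','w1');st();shift([.45,-.05,.36],65.4)
print(np.load('pics/w1.npz')['pose'].round(3))
E
```

```text
0.95 [0.425  0.3012 0.3819] q [ 1.800e-03  6.902e-01  7.236e-01 -2.000e-04] F [ 3.7 -6.9  0.2] 0.9989986349696158 0.0 [-1.065  0.1    0.361  1.731 -0.033  1.318 -0.651]
shift [-0.3519  0.0083  0.0229]
rot [ 0.16  0.13 27.31]
[[ 0.998  0.064  0.02   0.416]
 [ 0.067 -0.951 -0.303  0.389]
 [-0.     0.304 -0.953  0.524]
 [ 0.     0.     0.     1.   ]]
```

View pics/w1.png

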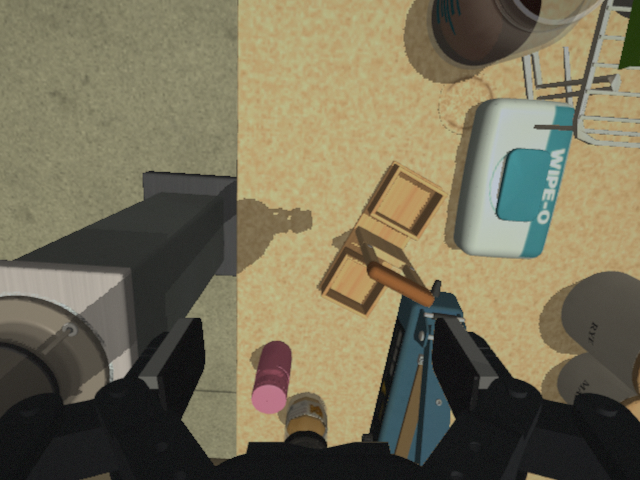

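The wrist view shows the carrier's far well (405,200), near well (355,280), bar ends (370,268) and (433,300). The sealer's far end is close to the bar's right end, at (440,290). I'm computing the poses and moving on toward the jars.

```bash
python3 - <<'E'
from h import *
print('bar ends .157',atz('w1',370,269,.157),atz('w1',433,299,.157))
print('far well rim',[atz('w1',*p,.039) for p in [(397,162),(443,194),(408,237),(365,211)]])
print('near well',[atz('w1',*p,.039) for p in [(320,292),(367,314)]])
print('sealer far end top',atz('w1',405,291,.05),atz('w1',458,293,.05),'arm?',atz('w1',436,285,.05))
E
```

```text
bar ends .157 [0.4766 0.2504 0.157 ] [0.5443 0.2221 0.157 ]
far well rim [array([0.514 , 0.3459, 0.039 ]), array([0.5759, 0.311 , 0.039 ]), array([0.5402, 0.2529, 0.039 ]), array([0.4817, 0.2831, 0.039 ])]
near well [array([0.433 , 0.1686, 0.039 ]), array([0.4993, 0.1402, 0.039 ])]
sealer far end top [0.5435 0.1825 0.05  ] [0.6132 0.1844 0.05  ] arm? [0.5826 0.1937 0.05  ]
```

>>> arm_command --commands '[-0.04,0.005,0,0,0,5,1,-0.08,0.005,0,0,0,10,1,-0.12,0.005,0,0,0,15,1,-0.16,0.005,0,0,0,20,1,-0.2,0.005,0,0,0,24,1,-0.24,0.005,0,0,0,27,1,-0.28,0.005,0,0,0,27,1,-0.32,0.005,0,0,0,27,1]'

```text
t: 1.75
eef_pos: [0.447, -0.008, 0.381]
tool_rot: [-0.0, 0.833, 0.553, -0.0]
contact_force: [1.0, -0.0, 1.1]
gripper_width: 1.0
grasp_force: 0.0
```

```bash
python3 - <<'E'
from h import *
st();shift([.455,-.21,.36],65.4)
E
```

```text
1.75 [ 0.447 -0.008  0.381] q [-2.000e-04  8.331e-01  5.531e-01 -0.000e+00] F [ 1.  -0.   1.1] 0.9998232617910537 0.0 [-0.793 -0.081  0.64   1.888  0.05   1.32  -0.565]
shift [-0.1831  0.0858  0.0209]
rot [-0.02 -0.01  1.76]
```

>>> arm_command --commands '[-0.045,0.02,0,0,0,2,1,-0.09,0.04,0,0,0,2,1,-0.13,0.06,0,0,0,2,1,-0.17,0.08,0.01,0,0,2,1,-0.21,0.1,0.02,0,0,2,1,-0.22,0.1,0.02,0,0,2,1,-0.22,0.1,0.02,0,0,2,1]'

```text
t: 2.45
eef_pos: [0.4528, -0.2496, 0.3607]
tool_rot: [-0.0, 0.844, 0.536, -0.001]
contact_force: [0.1, 0.5, 0.2]
gripper_width: 0.998
grasp_force: 0.0
```

```bash
python3 - <<'E'
from h import *
snap('wrist','w2');st()
E
```

```text
2.5 [ 0.4537 -0.2478  0.3609] q [-4.000e-04  8.431e-01  5.378e-01 -3.000e-04] F [-0.2  1.3  0. ] 0.9968243839381702 0.0 [-0.489  0.136  0.986  1.797 -0.118  1.272  0.093]
```

View pics/w2.png

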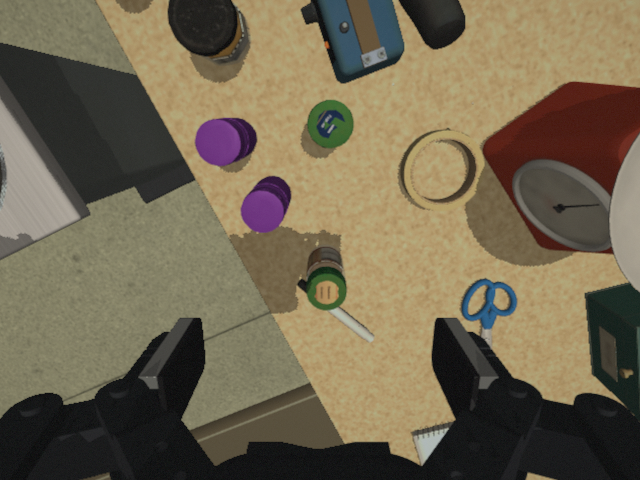

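Orange's cap is at (327,290), blue's at (330,124), and the sealer's end edge at (345,80)–(403,62). The arm knob is at (440,20), clear of blue.

```bash
python3 - <<'E'
from h import *
print('orange',atz('w2',327,290,.106),'blue',atz('w2',330,124,.106))
print('sealer',atz('w2',345,80,.04),atz('w2',403,63,.04),'knob',tri(('w2',445,35),('s0',366,198)),tri(('w2',445,35),('d0',347,180)))
print('tape',atz('w2',441,170,.025))
for n,p in dict(o=(.4165,-.349),b=(.492,-.196)).items(): print(n,proj('w2',[*p,.106]))
shift([.417,-.349,.2],65.4)
E
```

```text
orange [ 0.4192 -0.3448  0.106 ] blue [ 0.4944 -0.1879  0.106 ]
sealer [ 0.5294 -0.1548  0.04  ] [ 0.5925 -0.1657  0.04  ] knob [ 0.558  -0.1685  0.2835] [ 0.5592 -0.1696  0.2893]
tape [ 0.5945 -0.2941  0.025 ]
o [326.4 294.1]
b [331.2 133.1]
shift [-0.1073  0.0095  0.1609]
rot [-0.06  0.01 -0.34]
```

>>> arm_command --commands '[-0.04,0.005,0.03,0,0,0,1,-0.075,0.01,0.06,0,0,0,1,-0.105,0.01,0.1,0,0,0,1,-0.105,0.01,0.14,0,0,0,1,-0.105,0.01,0.17,0,0,0,1,-0.105,0.01,0.17,0,0,0,1,-0.105,0.01,0.17,0,0,0,1]'

```text
t: 3.2
eef_pos: [0.4201, -0.3462, 0.1919]
tool_rot: [-0.0, 0.842, 0.539, 0.0]
contact_force: [-1.1, -0.4, -0.3]
gripper_width: 1.001
grasp_force: 0.0
```

```bash
python3 - <<'E'
from h import *
snap('scene','s1');st();shift([.418,-.347,.048],65.4)
E
```

```text
3.25 [ 0.4205 -0.3469  0.1928] q [7.000e-04 8.422e-01 5.391e-01 8.000e-04] F [-0.4  0.7  0.2] 1.000224729858603 0.0 [-0.119  0.422  0.901  1.951 -0.405  0.957  0.546]
shift [-0.0012 -0.0025  0.1448]
rot [ 0.12 -0.04 -0.15]
```

>>> arm_command --commands '[-0.001,-0.0025,0.04,0,0,0,1,-0.001,-0.0025,0.08,0,0,0,1,-0.001,-0.0025,0.115,0,0,0,1,-0.001,-0.0025,0.145,0,0,0,1,-0.001,-0.0025,0.145,0,0,0,1,-0.001,-0.0025,0.145,0,0,0,0.4,-0.001,-0.0025,0.145,0,0,0,0.4,-0.001,-0.0025,0.145,0,0,0,0.4]' --force 30

```text
t: 4.05
eef_pos: [0.4175, -0.348, 0.0482]
tool_rot: [0.001, 0.843, 0.538, 0.001]
contact_force: [-1.9, 1.7, 11.9]
gripper_width: 0.515
grasp_force: 15.3
```

>>> arm_command --commands '[0,0,0,0,0,0,0.2,0,0,0,0,0,0,0.2,0,0,0,0,0,0,0.2,0,0,0,0,0,0,0.2,0,0,0,0,0,0,0.2]' --force 30

```text
t: 4.55
eef_pos: [0.4172, -0.3479, 0.0482]
tool_rot: [0.001, 0.843, 0.538, 0.001]
contact_force: [-0.6, 1.5, 9.7]
gripper_width: 0.518
grasp_force: 25.4
```

>>> arm_command --commands '[0,0,-0.02,0,0,0,0.2,0,0,-0.06,0,0,0,0.2,0,0,-0.1,0,0,0,0.2,0,0,-0.14,0,0,0,0.2,0,0,-0.18,0,0,0,0.2,0.02,-0.01,-0.22,0,0,0,0.2,0.05,-0.02,-0.25,0,0,0,0.2,0.09,-0.035,-0.25,0,0,0,0.2]'

```text
t: 5.35
eef_pos: [0.4236, -0.2534, 0.3004]
tool_rot: [0.003, 0.844, 0.536, 0.003]
contact_force: [0.7, 0.2, -0.9]
gripper_width: 0.512
grasp_force: 27.5
```

>>> arm_command --commands '[0.04,-0.015,0,0,0,0,0.2,0.08,-0.03,0,0,0,0,0.2,0.12,-0.045,0,0,0,0,0.2,0.16,-0.06,0,0,0,0,0.2,0.2,-0.07,0,0,0,0,0.2,0.24,-0.075,0,0,0,0,0.2,0.28,-0.08,0,0,0,0,0.2,0.32,-0.085,0,0,0,0,0.2]'

```text
t: 6.15
eef_pos: [0.4799, 0.0764, 0.297]
tool_rot: [-0.0, 0.843, 0.538, 0.001]
contact_force: [0.1, -0.3, -1.0]
gripper_width: 0.511
grasp_force: 27.5
```

```bash
python3 - <<'E'
from h import *
st();shift([.48,.15,.30],65.4);shift([.535,.295,.30],65.4)
E
```

```text
6.15 [0.4799 0.0764 0.297 ] q [-5.000e-04  8.429e-01  5.380e-01  9.000e-04] F [ 0.1 -0.3 -1. ] 0.51125134541218 27.466607093811035 [-0.99   0.097  0.772  1.95  -0.076  1.122 -0.622]
shift [ 0.0668 -0.0309 -0.0029]
rot [ 0.01 -0.11 -0.3 ]
shift [ 0.2215 -0.0421 -0.0026]
rot [ 0.01 -0.11 -0.3 ]
```

>>> arm_command --commands '[0.04,-0.01,0,0,0,0,0.2,0.08,-0.015,0,0,0,0,0.2,0.12,-0.02,0,0,0,0,0.2,0.16,-0.03,0,0,0,0,0.2,0.195,-0.04,0,0,0,0,0.2,0.22,-0.042,0,0,0,0,0.2,0.22,-0.042,0,0,0,0,0.2,0.22,-0.042,0,0,0,0,0.2]'

```text
t: 6.95
eef_pos: [0.5342, 0.292, 0.2965]
tool_rot: [0.0, 0.843, 0.538, -0.0]
contact_force: [-0.4, -1.3, -0.9]
gripper_width: 0.511
grasp_force: 27.5
```

```bash
python3 - <<'E'
from h import *
st();snap('wrist','w3');snap('scene','s3');snap('side','d3')
r=lambda im,x,y,w,h,k:cv2.resize(im[y:y+h,x:x+w],None,fx=k,fy=k,interpolation=cv2.INTER_CUBIC)
w=cv2.imread('pics/w3.png');s=cv2.imread('pics/s3.png')
cv2.imwrite('pics/c3.png',np.hstack([r(w,100,0,440,480,1.25),r(s,230,90,62,150,4)]))
E
```

```text
6.95 [0.5342 0.292  0.2965] q [ 4.000e-04  8.428e-01  5.383e-01 -1.000e-04] F [-0.4 -1.3 -0.9] 0.5111868444183917 27.460818600375205 [-1.105  0.361  0.667  1.677 -0.237  1.186 -0.814]
```

View pics/c3.png

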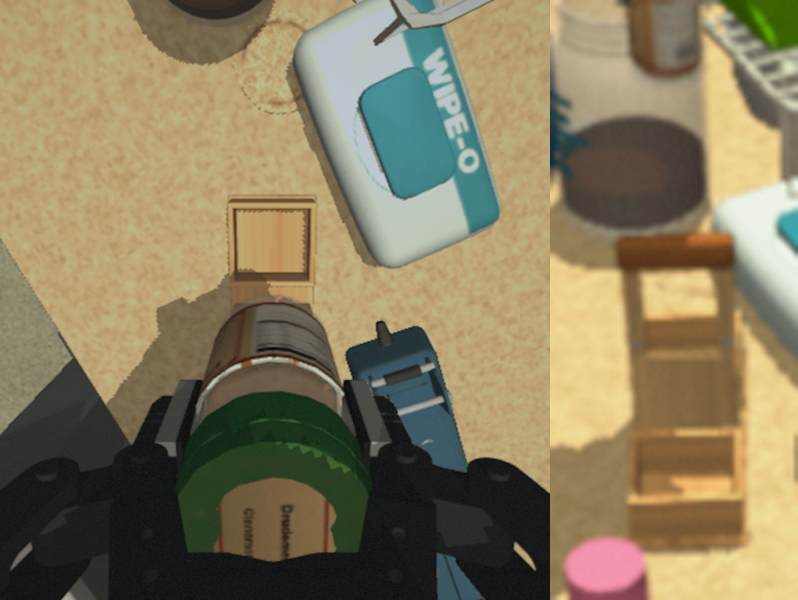

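The jar is held upright. The far well's rim corners in the crop are (228,197), (316,196), (230,284) and (315,283), squared up with the tool.

```bash
python3 - <<'E'
from h import *
P=[atz('w3',100+x/1.25,y/1.25,.039) for x,y in [(228,197),(316,196),(230,284),(315,283)]]
print(P); m=np.mean(P,0);print('well',m)
d=(P[1]-P[0]+P[3]-P[2]);print('yaw',np.degrees(np.arctan2(d[1],d[0])),'wid',np.linalg.norm(P[1]-P[0]),np.linalg.norm(P[2]-P[0]))
print('floor',[atz('w3',100+x/1.25,y/1.25,.006) for x,y in [(235,208),(310,208)]])
u=np.array([np.cos(np.radians(65.4)),np.sin(np.radians(65.4))]); print('c',m[:2]-.064*u)
# jar bottom apparent edge at z
print('jar bottom edge',atz('w3',100+268/1.25,302/1.25,.2485),atz('w3',100+208/1.25,340/1.25,.26),atz('w3',100+332/1.25,340/1.25,.26))
shift([m[0],m[1],.054],65.4)
E
```

```text
[array([0.52  , 0.3446, 0.039 ]), array([0.5838, 0.316 , 0.039 ]), array([0.4897, 0.2798, 0.039 ]), array([0.5548, 0.2506, 0.039 ])]
well [0.537075 0.29775  0.039   ]
yaw -24.151923047321798 wid 0.06991709376111106 0.07153411773412742
floor [array([0.5175, 0.3321, 0.006 ]), array([0.5764, 0.3049, 0.006 ])]
c [0.51043303 0.23955889]
jar bottom edge [0.5412 0.3103 0.2485] [0.515  0.3093 0.26  ] [0.5588 0.289  0.26  ]
shift [ 0.0075 -0.0006  0.2428]
rot [ 0.01 -0.02 -0.41]
```

>>> arm_command --commands '[0.008,0.001,0.02,0,0,0,0.2,0.008,0.001,0.06,0,0,0,0.2,0.008,0.001,0.1,0,0,0,0.2,0.008,0.001,0.14,0,0,0,0.2,0.008,0.001,0.17,0,0,0,0.2,0.008,0.001,0.19,0,0,0,0.2,0.008,0.001,0.195,0,0,0,0.2,0.008,0.001,0.195,0,0,0,0.2]'

```text
t: 7.9
eef_pos: [0.5386, 0.2984, 0.1014]
tool_rot: [0.0, 0.843, 0.538, -0.0]
contact_force: [0.2, 0.1, -0.1]
gripper_width: 0.512
grasp_force: 27.4
```

>>> arm_command --commands '[0,0,0.015,0,0,0,0.2,0,0,0.03,0,0,0,0.2,0,0,0.038,0,0,0,0.2,0,0,0.044,0,0,0,0.2,0,0,0.046,0,0,0,0.2,0,0,0.046,0,0,0,0.2]'

```text
t: 8.5
eef_pos: [0.5386, 0.2992, 0.055]
tool_rot: [0.0, 0.843, 0.538, -0.0]
contact_force: [-0.3, 0.7, -1.4]
gripper_width: 0.511
grasp_force: 27.7
```

```bash
python3 - <<'E'
from h import *
st();snap('wrist','w4');snap('scene','s4');snap('side','d4')
r=lambda im,x,y,w,h,k:cv2.resize(im[y:y+h,x:x+w],None,fx=k,fy=k,interpolation=cv2.INTER_CUBIC)
w=cv2.imread('pics/w4.png');s=cv2.imread('pics/s4.png');d=cv2.imread('pics/d4.png')
cv2.imwrite('pics/c4.png',np.hstack([cv2.resize(w,(400,300)),r(s,220,130,80,60,5)]).copy() if 0 else np.vstack([np.hstack([cv2.resize(w,(400,300)),r(s,220,120,100,75,4)]),np.hstack([r(d,270,140,100,75,4),r(s,220,170,100,75,4)])]))
E
```

```text
8.5 [0.5386 0.2992 0.055 ] q [ 0.000e+00  8.428e-01  5.382e-01 -1.000e-04] F [-0.3  0.7 -1.4] 0.5113240226605915 27.675245041027665 [-0.976  0.649  0.508  1.858 -0.446  0.75  -0.656]
```

View pics/c4.png

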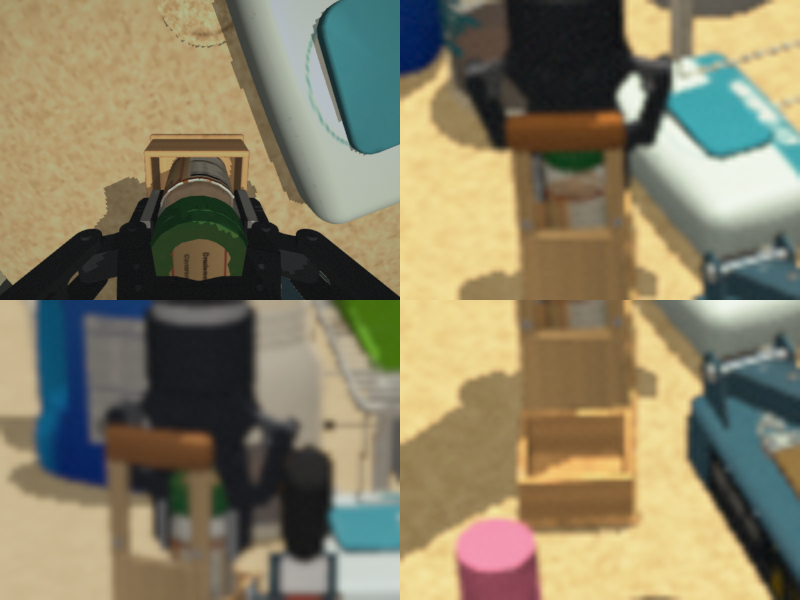

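The wrist view shows the jar inside the well rim, at about (200,180) in the crop, with the handle clear. I'm releasing it and rising.

>>> arm_command --commands '[0,0,0.001,0,0,0,0.2,0,0,0.001,0,0,0,0.6,0,0,0.001,0,0,0,0.72,0,0,0.001,0,0,0,0.72,0,0,0.001,0,0,0,0.72,0,0,-0.03,0,0,0,0.72,0,0,-0.07,0,0,0,0.72,0,0,-0.12,0,0,0,0.72]'

```text
t: 9.45
eef_pos: [0.5374, 0.2986, 0.1751]
tool_rot: [0.0, 0.843, 0.538, -0.002]
contact_force: [0.8, 0.7, -0.2]
gripper_width: 0.721
grasp_force: 0.0
```

>>> arm_command --commands '[0,0,-0.05,0,0,0,1,0,0,-0.1,0,0,0,1,-0.01,0.005,-0.15,0,0,-8,1,-0.05,0.01,-0.2,0,0,-16,1,-0.1,0.005,-0.2,0,0,-24,1,-0.15,0,-0.2,0,0,-32,1,-0.2,-0.01,-0.2,0,0,-40,1,-0.245,-0.02,-0.2,0,0,-48,1]'

```text
t: 10.25
eef_pos: [0.4211, 0.0896, 0.3752]
tool_rot: [0.0, 0.549, 0.836, 0.0]
contact_force: [-0.4, 0.0, 0.8]
gripper_width: 0.997
grasp_force: 0.0
```

```bash
python3 - <<'E'
from h import *
st();shift([.44,-.05,.40],200);shift([.47,-.19,.38],200)
E
```

```text
10.25 [0.4211 0.0896 0.3752] q [1.000e-04 5.490e-01 8.358e-01 3.000e-04] F [-0.4  0.   0.8] 0.9971292257986133 0.0 [-1.029 -0.12   0.623  1.927  0.072  1.312 -0.02 ]
shift [-0.1356 -0.038  -0.0249]
rot [ 3.00e-02  2.00e-02 -8.66e+01]
shift [-0.276  -0.0661 -0.0049]
rot [ 3.00e-02  2.00e-02 -8.66e+01]
```

>>> arm_command --commands '[-0.035,-0.01,0,0,0,-8,1,-0.07,-0.02,0,0,0,-16,1,-0.105,-0.03,0,0,0,-24,1,-0.14,-0.04,0,0,0,-32,1,-0.175,-0.05,0,0,0,-40,1,-0.21,-0.06,0,0,0,-48,1,-0.24,-0.065,0,0,0,-56,1,-0.265,-0.07,0,0,0,-64,1]'

```text
t: 11.05
eef_pos: [0.4585, -0.1671, 0.3743]
tool_rot: [-0.002, 0.076, 0.997, 0.003]
contact_force: [1.3, -0.3, -0.5]
gripper_width: 1.002
grasp_force: 0.0
```

>>> arm_command --commands '[0,0,0,0,0,-8,1,0,0,0,0,0,-16,1,0,0,0,0,0,-23,1,0,0,0,0,0,-23,1,0,0,0,0,0,-23,1]'

```text
t: 11.55
eef_pos: [0.4587, -0.1653, 0.3739]
tool_rot: [-0.002, -0.121, 0.993, 0.002]
contact_force: [0.9, -0.8, -0.9]
gripper_width: 1.0
grasp_force: 0.0
```

```bash
python3 - <<'E'
from h import *
st();snap('wrist','w5');c=snap('scene','s5');snap('side','d5')
shift([.49,-.192,.25],200)
for f in ('w5',):
  im=cv2.imread(f'pics/{f}.png');h=cv2.cvtColor(im,cv2.COLOR_BGR2HSV)
  m=cv2.inRange(h,(50,90,30),(80,255,200));n,l,s,ce=cv2.connectedComponentsWithStats(m)
  for i in range(1,n):
    if s[i,4]>150: print(f,s[i],ce[i].round(1),atz(f,*ce[i],.104))
r=lambda im,x,y,w,h,k:cv2.resize(im[y:y+h,x:x+w],None,fx=k,fy=k,interpolation=cv2.INTER_CUBIC)
w=cv2.imread('pics/w5.png');s=cv2.imread('pics/s5.png')
cv2.imwrite('pics/c5.png',np.hstack([cv2.resize(w,(480,360)),r(s,280,150,120,135,360/135)]))
E
```

```text
11.55 [ 0.4587 -0.1653  0.3739] q [-0.0021 -0.1206  0.9927  0.0022] F [ 0.9 -0.8 -0.9] 0.9998096368733431 0.0 [-0.946  0.028  1.23   1.837 -0.029  1.301  2.104]
shift [-0.0243 -0.0341  0.1237]
rot [ 0.28 -0.2  -6.05]
w5 [269 201  41  43 999] [288.1 220.9] [ 0.4912 -0.1886  0.104 ]
```

View pics/c5.png

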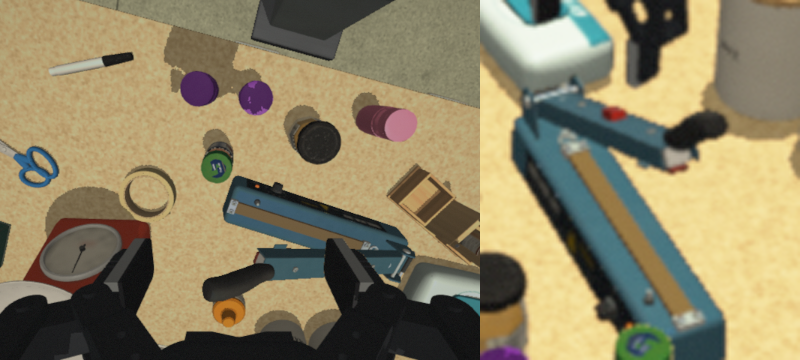

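The wrist view shows the blue jar's cap at (288,221), with the sealer's raised arm and knob at about (280,385), clear of the cap. One check of the knob against the descent.

```bash
python3 - <<'E'
from h import *
print('knob proj old',proj('w5',[.558,-.168,.285]))
for u,v in [(275,385),(285,370)]: print(tri(('w5',u,v),('s0',368,198)),tri(('w5',u,v),('d0',347,181)))
print('arm end',tri(('w5',345,345),('s0',346,206)))
shift([.490,-.190,.25],200);shift([.49,-.19,.048],200)
E
```

```text
knob proj old [278.6 382.6]
[ 0.5597 -0.1701  0.2841] [ 0.5593 -0.1701  0.2875]
[ 0.5588 -0.165   0.2758] [ 0.5558 -0.1648  0.2825]
arm end [ 0.544  -0.1197  0.2344]
shift [-0.0248 -0.0322  0.1237]
rot [ 0.28 -0.2  -6.05]
shift [-0.0255 -0.0331  0.3257]
rot [ 0.28 -0.2  -6.05]
```

```bash
python3 - <<'E'
from h import *
a=cv2.imread('pics/d4.png').astype(int);b=cv2.imread('pics/d0.png').astype(int)
m=(abs(a-b).max(2)>25)
for z in (.12,.15,.2,.22,.24,.26,.28,.30,.33,.36,.40):
    u,v=proj('d4',[.5386,.2992,z]); k=proj('d4',[.5886,.2992,z])[0]-u
    row=m[int(round(v))]; l=r=int(round(u))
    while row[l-4:l].any() and l>5:l-=1
    while row[r+1:r+5].any() and r<630:r+=1
    print(z,'above tcp',round(z-.055,3),'v',v,'left mm',round((u-l)/k*50),'right mm',round((r-u)/k*50))
E
```

```text
0.12 above tcp 0.065 v 182.0 left mm -1 right mm 56
0.15 above tcp 0.095 v 171.6 left mm 62 right mm 66
0.2 above tcp 0.145 v 153.5 left mm 36 right mm 39
0.22 above tcp 0.165 v 146.1 left mm 36 right mm 39
0.24 above tcp 0.185 v 138.6 left mm 33 right mm 36
0.26 above tcp 0.205 v 131.0 left mm 40 right mm 38
0.28 above tcp 0.225 v 123.2 left mm 37 right mm 38
0.3 above tcp 0.245 v 115.3 left mm 36 right mm 38
0.33 above tcp 0.275 v 103.2 left mm 31 right mm 38
0.36 above tcp 0.305 v 90.8 left mm 42 right mm 52
0.4 above tcp 0.345 v 73.7 left mm 74 right mm 54
```

>>> arm_command --commands '[-0.0245,-0.033,0.02,0.3,-0.2,-6,1,-0.0245,-0.033,0.06,0.3,-0.2,-6,1,-0.0245,-0.033,0.1,0.3,-0.2,-6,1,-0.0245,-0.033,0.13,0.3,-0.2,-6,1,-0.0245,-0.033,0.15,0.3,-0.2,-6,1,-0.0245,-0.033,0.15,0.3,-0.2,-6,1,-0.0245,-0.033,0.15,0.3,-0.2,-6,1]'

```text
t: 12.4
eef_pos: [0.4901, -0.191, 0.2243]
tool_rot: [-0.0, -0.174, 0.985, -0.001]
contact_force: [0.3, -0.3, 1.1]
gripper_width: 1.0
grasp_force: 0.0
```

```bash
python3 - <<'E'
from h import *
snap('wrist','w6');st();shift([.489,-.191,.048],200)
f='w6';im=cv2.imread(f'pics/{f}.png');h=cv2.cvtColor(im,cv2.COLOR_BGR2HSV)
m=cv2.inRange(h,(50,90,30),(80,255,200));n,l,s,ce=cv2.connectedComponentsWithStats(m)
for i in range(1,n):
    if s[i,4]>150: print(f,s[i],ce[i].round(1),atz(f,*ce[i],.104))
E
```

```text
12.45 [ 0.4906 -0.1911  0.2249] q [ 7.000e-04 -1.739e-01  9.848e-01 -7.000e-04] F [-0.1 -0.6  0.3] 1.0025393044691604 0.0 [-0.589  0.395  1.083  1.964 -0.41   1.021  2.603]
shift [0.0017 0.001  0.1769]
rot [-0.1   0.07  0.03]
w6 [ 289  206   62   67 2441] [318.7 238.2] [ 0.4913 -0.19    0.104 ]
```

>>> arm_command --commands '[0.001,0.001,0.03,0,0,0,1,0.001,0.001,0.06,0,0,0,1,0.001,0.001,0.09,0,0,0,1,0.001,0.001,0.12,0,0,0,1,0.001,0.001,0.12,0,0,0,1]'

```text
t: 12.95
eef_pos: [0.4879, -0.1893, 0.1024]
tool_rot: [-0.001, -0.174, 0.985, 0.0]
contact_force: [-1.6, -0.5, 1.1]
gripper_width: 0.999
grasp_force: 0.0
```

```bash
python3 - <<'E'
from h import *
st();shift([.4895,-.1905,.048],200)
E
```

```text
12.95 [ 0.4879 -0.1893  0.1024] q [-1.400e-03 -1.744e-01  9.847e-01  4.000e-04] F [-1.6 -0.5  1.1] 0.9993365825791796 0.0 [-0.421  0.558  0.888  2.068 -0.609  0.8    2.76 ]
shift [-0.0013 -0.0018  0.0544]
rot [ 0.08 -0.15  0.09]
```

>>> arm_command --commands '[-0.001,-0.002,0.03,0,0,0,1,-0.001,-0.002,0.054,0,0,0,1,-0.001,-0.002,0.054,0,0,0,1,-0.001,-0.002,0.054,0,0,0,0.4,-0.001,-0.002,0.054,0,0,0,0.3,-0.001,-0.002,0.054,0,0,0,0.2,-0.001,-0.002,0.054,0,0,0,0.2,-0.001,-0.002,0.054,0,0,0,0.2]' --force 30

```text
t: 13.75
eef_pos: [0.4914, -0.192, 0.0514]
tool_rot: [0.001, -0.174, 0.985, -0.0]
contact_force: [-1.0, 1.1, 8.9]
gripper_width: 0.526
grasp_force: 27.4
```

>>> arm_command --commands '[0,0,0,0,0,0,0.2,0,0,0,0,0,0,0.2,0,0,0,0,0,0,0.2,0,0,-0.02,0,0,0,0.2,0,0,-0.04,0,0,0,0.2,0,0,-0.07,0,0,0,0.2,0,0,-0.1,0,0,0,0.2,0,0,-0.13,0,0,0,0.2]' --force 30

```text
t: 14.55
eef_pos: [0.4899, -0.1917, 0.1813]
tool_rot: [0.0, -0.174, 0.985, -0.0]
contact_force: [0.4, 0.6, -0.5]
gripper_width: 0.518
grasp_force: 29.6
```

```bash
python3 - <<'E'
from h import *
st()
E
```

```text
14.55 [ 0.4899 -0.1917  0.1813] q [ 0.000e+00 -1.739e-01  9.848e-01 -2.000e-04] F [ 0.4  0.6 -0.5] 0.5179432995898252 29.64022557483986 [-0.527  0.453  1.02   2.007 -0.479  0.943  2.661]
```

>>> arm_command --commands '[0,0,-0.04,0,0,0,0.2,0,0,-0.08,0,0,0,0.2,0,0,-0.12,0,0,-5,0.2,0.007,0.03,-0.12,0,0,-10,0.2,0.005,0.068,-0.12,0,0,-16,0.2,0.002,0.11,-0.12,0,0,-22,0.2,-0.003,0.15,-0.12,0,0,-28,0.2,-0.015,0.19,-0.12,0,0,-34,0.2]'

```text
t: 15.35
eef_pos: [0.4378, -0.0073, 0.2998]
tool_rot: [0.001, -0.456, 0.89, 0.001]
contact_force: [1.1, -0.3, -1.3]
gripper_width: 0.527
grasp_force: 29.7
```

```bash
python3 - <<'E'
from h import *
st();shift([.45,.08,.3],245.4);shift([.476,.161,.3],245.4)
E
```

```text
15.35 [ 0.4378 -0.0073  0.2998] q [ 8.000e-04 -4.559e-01  8.900e-01  1.500e-03] F [ 1.1 -0.3 -1.3] 0.5269721495663684 29.661775287240744 [-1.203 -0.089  1.056  2.048  0.082  1.139  2.334]
shift [-0.078   0.0411  0.0001]
rot [  0.09   0.17 -11.15]
shift [-0.1589  0.0673  0.0004]
rot [  0.09   0.17 -11.15]
```

>>> arm_command --commands '[-0.035,0.02,0,0,0,-4,0.2,-0.075,0.04,0,0,0,-8,0.2,-0.11,0.05,0,0,0,-11,0.2,-0.145,0.061,0,0,0,-11,0.2,-0.17,0.07,0,0,0,-11,0.2,-0.177,0.074,0,0,0,-11,0.2,-0.177,0.074,0,0,0,-11,0.2,-0.177,0.074,0,0,0,-11,0.2]'

```text
t: 16.15
eef_pos: [0.4829, 0.177, 0.2996]
tool_rot: [-0.0, -0.537, 0.844, -0.0]
contact_force: [0.2, 0.3, -0.4]
gripper_width: 0.524
grasp_force: 29.7
```

```bash
python3 - <<'E'
from h import *
st();snap('wrist','w7')
im=cv2.imread('pics/w7.png')
cv2.imwrite('pics/c7.png',cv2.resize(im[60:480,160:480],None,fx=1.4,fy=1.4,interpolation=cv2.INTER_CUBIC))
shift([.484,.179,.0577],245.4)
E
```

```text
16.15 [0.4829 0.177  0.2996] q [-4.000e-04 -5.369e-01  8.436e-01 -2.000e-04] F [ 0.2  0.3 -0.4] 0.5240579273525787 29.676277013495564 [-1.3    0.198  0.97   1.893 -0.179  1.142  2.44 ]
shift [-2.50e-03 -1.00e-04  2.42e-01]
rot [ 0.01 -0.02 -0.48]
```

View pics/c7.png

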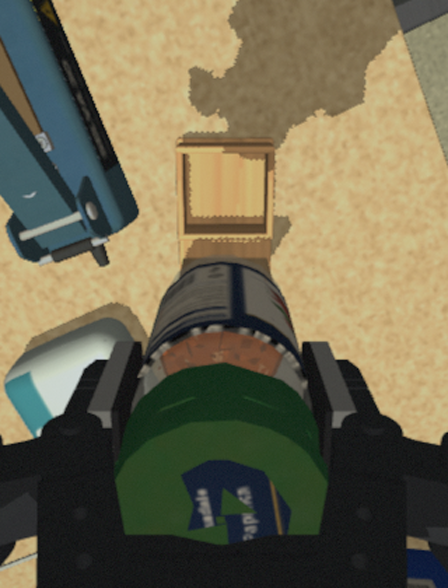

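The blue jar is held over the near well. The rim corners in the crop are (177,143), (274,143), (179,239) and (272,238), and the jar's lower edge is at (225,262).

```bash
python3 - <<'E'
from h import *
f=lambda x,y,z:atz('w7',160+x/1.4,60+y/1.4,z)
P=[f(*p,.039) for p in [(177,143),(274,143),(179,239),(272,238)]];print(P);m=np.mean(P,0);print('well',m)
d=P[1]-P[0]+P[3]-P[2];print('yaw',np.degrees(np.arctan2(d[1],d[0])),np.linalg.norm(P[1]-P[0]),np.linalg.norm(P[2]-P[0]))
u=np.array([np.cos(np.radians(65.5)),np.sin(np.radians(65.5))]);e=f(225,262,.2485);print('jar edge',e,'jar c',e[:2]+.023*u,'c est',m[:2]+.064*u)
shift([m[0],m[1],.0577],245.5)
E
```

```text
[array([0.4964, 0.1306, 0.039 ]), array([0.4334, 0.16  , 0.039 ]), array([0.5268, 0.1953, 0.039 ]), array([0.4627, 0.2243, 0.039 ])]
well [0.479825 0.17755  0.039   ]
yaw 155.32213084635143 0.06952237050043678 0.07148601261785416
jar edge [0.4758 0.1643 0.2485] jar c [0.48533794 0.18522911] c est [0.50636537 0.23578752]
shift [0.0006 0.0031 0.242 ]
rot [ 0.01 -0.02 -0.58]
```

>>> arm_command --commands '[0.002,0.002,0.02,0,0,0,0.2,0.002,0.002,0.06,0,0,0,0.2,0.002,0.002,0.1,0,0,0,0.2,0.002,0.002,0.14,0,0,0,0.2,0.002,0.002,0.17,0,0,0,0.2,0.002,0.002,0.19,0,0,0,0.2,0.002,0.002,0.195,0,0,0,0.2,0.002,0.002,0.195,0,0,0,0.2]'

```text
t: 17.0
eef_pos: [0.4805, 0.1766, 0.1048]
tool_rot: [-0.0, -0.537, 0.844, -0.0]
contact_force: [-0.4, -0.9, -0.8]
gripper_width: 0.52
grasp_force: 29.7
```

>>> arm_command --commands '[0,0,0.015,0,0,0,0.2,0,0,0.03,0,0,0,0.2,0,0,0.038,0,0,0,0.2,0,0,0.043,0,0,0,0.2,0,0,0.045,0,0,0,0.2,0,0,0.045,0,0,0,0.2]'

```text
t: 17.6
eef_pos: [0.4806, 0.1775, 0.0593]
tool_rot: [-0.0, -0.538, 0.843, -0.0]
contact_force: [0.2, -0.3, -2.4]
gripper_width: 0.516
grasp_force: 29.7
```

```bash
python3 - <<'E'
from h import *
st()
E
```

```text
17.6 [0.4806 0.1775 0.0593] q [-2.000e-04 -5.376e-01  8.432e-01 -3.000e-04] F [ 0.2 -0.3 -2.4] 0.5157127555192512 29.662569283973426 [-1.01   0.556  0.688  2.111 -0.572  0.666  2.774]
```

>>> arm_command --commands '[0,0,0.0015,0,0,0,0.2,0,0,0.0015,0,0,0,0.2,0,0,0.0015,0,0,0,0.6,0,0,0.0015,0,0,0,0.72,0,0,0.0015,0,0,0,0.72,0,0,0.0015,0,0,0,0.72,0,0,-0.03,0,0,0,0.72,0,0,-0.07,0,0,0,0.72]'

```text
t: 18.4
eef_pos: [0.4793, 0.177, 0.1291]
tool_rot: [-0.002, -0.538, 0.843, -0.001]
contact_force: [0.7, -0.5, 1.0]
gripper_width: 0.722
grasp_force: 0.0
```

>>> arm_command --commands '[0,0,-0.05,0,0,0,0.72,0,0,-0.09,0,0,0,0.72,0,0,-0.13,0,0,8,0.72,-0.02,0,-0.15,0,0,16,0.72,-0.04,0,-0.15,0,0,24,0.72,-0.06,0,-0.15,0,0,32,0.72,-0.06,0,-0.15,0,0,40,0.72,-0.06,0,-0.15,0,0,48,0.72]'

```text
t: 19.2
eef_pos: [0.5058, 0.2328, 0.2793]
tool_rot: [-0.0, -0.146, 0.989, -0.001]
contact_force: [-0.3, -0.8, 0.7]
gripper_width: 0.719
grasp_force: 0.0
```

```bash
python3 - <<'E'
from h import *
st();snap('scene','s8');snap('side','d8')
for f,a in(('s8','s0'),('d8','d0')):
  im=cv2.imread(f'pics/{f}.png');h=cv2.cvtColor(im,cv2.COLOR_BGR2HSV)
  m=cv2.inRange(h,(50,90,30),(80,255,200));n,l,s,ce=cv2.connectedComponentsWithStats(m)
  for i in range(1,n):
    if s[i,4]>40: print(f,s[i],ce[i].round(1))
  print('exp caps',proj(f,[.4815,.179,.102]),proj(f,[.5365,.2965,.102]))
  # bar: orange-brown shift vs s0 by template match
  r=cv2.imread(f'pics/{a}.png'); (x,y,w,hh)=(245,147,33,12) if f=='s8' else (295,170,30,13)
  res=cv2.matchTemplate(im[y-20:y+hh+20,x-20:x+w+20],r[y:y+hh,x:x+w],cv2.TM_CCOEFF_NORMED);print('bar shift px',np.array(cv2.minMaxLoc(res)[3])-20,res.max())
shift([.5085,.2365,.26],155.4)
E
```

```text
19.2 [0.5058 0.2328 0.2793] q [-0.000e+00 -1.460e-01  9.893e-01 -5.000e-04] F [-0.3 -0.8  0.7] 0.7190506524698284 0.0 [-1.405  0.419  1.152  1.833 -0.415  1.163  1.749]
s8 [257 158  13   5  54] [263.1 159.8]
s8 [254 178  17  16 191] [262.1 186.4]
s8 [ 535  367   57   86 1231] [562.6 410. ]
s8 [581 416  56  37 621] [607.  434.7]
exp caps [262.5 185.3] [263.1 155. ]
bar shift px [0 0] 0.71949196
d8 [293 200  15  12 136] [300.1 206.4]
exp caps [299.8 205.5] [319.1 188.6]
bar shift px [0 0] 0.9938213
shift [-0.004   0.0033  0.0191]
rot [-0.11  0.   41.59]
```

>>> arm_command --commands '[-0.002,0.001,0,0,0,8,0.6,-0.004,0.0025,0,0,0,16,0.6,-0.004,0.0025,0,0,0,24,0.6,-0.004,0.0025,0,0,0,32,0.6,-0.004,0.0025,0,0,0,40,0.6,-0.004,0.0025,0,0,0,41.5,0.6,-0.004,0.0025,0,0,0,41.5,0.6,-0.004,0.0025,0,0,0,41.5,0.6]'

```text
t: 20.1
eef_pos: [0.5089, 0.2356, 0.2795]
tool_rot: [-0.0, 0.21, 0.978, -0.0]
contact_force: [0.0, 0.0, -1.0]
gripper_width: 0.603
grasp_force: 0.0
```

```bash
python3 - <<'E'
from h import *
st();shift([.5082,.2357,.138],155.4)
E
```

```text
20.1 [0.5089 0.2356 0.2795] q [-0.000e+00  2.099e-01  9.777e-01 -2.000e-04] F [ 0.  0. -1.] 0.6025147062513301 0.0 [-1.469  0.552  1.334  1.827 -0.571  1.23   1.185]
shift [ 7.000e-04 -1.000e-04  1.415e-01]
rot [-0.02  0.    0.36]
```

>>> arm_command --commands '[0.0005,0,0.03,0,0,0.3,0.6,0.0005,0,0.06,0,0,0.3,0.6,0.0005,0,0.09,0,0,0.3,0.6,0.0005,0,0.12,0,0,0.3,0.6,0.0005,0,0.135,0,0,0.3,0.6,0.0005,0,0.141,0,0,0.3,0.6,0.0005,0,0.141,0,0,0.3,0.6]'

```text
t: 20.8
eef_pos: [0.5087, 0.2358, 0.1386]
tool_rot: [0.0, 0.214, 0.977, -0.0]
contact_force: [-0.9, -0.1, 0.0]
gripper_width: 0.603
grasp_force: 0.0
```

```bash
python3 - <<'E'
from h import *
st();shift([.5082,.2357,.138],155.4)
E
```

```text
20.8 [0.5087 0.2358 0.1386] q [ 1.000e-04  2.139e-01  9.768e-01 -3.000e-04] F [-0.9 -0.1  0. ] 0.6032686107948902 0.0 [-1.331  0.685  1.128  1.966 -0.752  0.991  1.304]
shift [ 0.0004 -0.0002  0.0006]
rot [-0.03  0.01 -0.11]
```

>>> arm_command --commands '[0,0,0,0,0,0,0.45,0,0,0,0,0,0,0.35,0,0,0,0,0,0,0.28,0,0,0,0,0,0,0.22,0,0,0,0,0,0,0.18,0,0,0,0,0,0,0.1,0,0,0,0,0,0,0,0,0,0,0,0,0,0]' --force 80

```text
t: 21.6
eef_pos: [0.5087, 0.236, 0.1388]
tool_rot: [0.0, 0.214, 0.977, -0.0]
contact_force: [-1.6, -0.0, 5.8]
gripper_width: 0.151
grasp_force: 79.0
```

>>> arm_command --commands '[0,0,0,0,0,0,0,0,0,0,0,0,0,0,0,0,0,0,0,0,0,0,0,0,0,0,0,0]' --force 80

```text
t: 22.0
eef_pos: [0.5087, 0.236, 0.1388]
tool_rot: [0.0, 0.214, 0.977, -0.0]
contact_force: [-2.1, -0.0, 5.5]
gripper_width: 0.147
grasp_force: 79.0
```

```bash
python3 - <<'E'
from h import *
st()
E
```

```text
22.0 [0.5087 0.236  0.1388] q [ 2.000e-04  2.143e-01  9.768e-01 -0.000e+00] F [-2.1 -0.   5.5] 0.14704755909587747 78.96657586097717 [-1.332  0.685  1.129  1.966 -0.752  0.991  1.303]
```

>>> arm_command --commands '[0,0,-0.003,0,0,0,0,0,0,-0.008,0,0,0,0,0,0,-0.015,0,0,0,0,0,0,-0.023,0,0,0,0,0,0,-0.031,0,0,0,0,0,0,-0.037,0,0,0,0,0,0,-0.04,0,0,0,0,0,0,-0.04,0,0,0,0]' --force 80

```text
t: 22.8
eef_pos: [0.5087, 0.236, 0.1789]
tool_rot: [0.0, 0.214, 0.977, -0.0]
contact_force: [-0.1, 0.1, -5.6]
gripper_width: 0.149
grasp_force: 78.0
```

```bash
python3 - <<'E'
from h import *
o=st();print(o['torque']);shift([.5087,.236,.2888]);snap('scene','s9');snap('side','d9')
for f,a in(('s9','s8'),('d9','d8')):
  im=cv2.imread(f'pics/{f}.png');h=cv2.cvtColor(im,cv2.COLOR_BGR2HSV)
  m=cv2.inRange(h,(50,90,30),(80,255,200));n,l,s,ce=cv2.connectedComponentsWithStats(m)
  for i in range(1,n):
    if s[i,4]>30 and ce[i][0]<500: print(f,s[i],ce[i].round(1))
  print('exp caps',proj(f,[.4815,.179,.142]),proj(f,[.5365,.2965,.142]))
E
```

```text
22.8 [0.5087 0.236  0.1789] q [ 4.000e-04  2.142e-01  9.768e-01 -0.000e+00] F [-0.1  0.1 -5.6] 0.14938191310103266 78.0028760433197 [-1.374  0.643  1.193  1.934 -0.694  1.056  1.264]
[-0.00401202  0.0218589   0.00993017]
shift [-1.000e-04  0.000e+00 -1.099e-01]
s9 [253 165  17  16 192] [261.1 173.6]
exp caps [261.5 172.3] [262.1 142.3]
d9 [292 185  16  12 156] [299.7 191.1]
exp caps [299.3 190.6] [319.  174.7]
```

>>> arm_command --commands '[0,0,-0.003,0,0,0,0,0,0,-0.009,0,0,0,0,0,0,-0.017,0,0,0,0,0,0,-0.026,0,0,0,0,0,0,-0.035,0,0,0,0,0,0,-0.044,0,0,0,0,0,0,-0.053,0,0,0,0,0,0,-0.062,0,0,0,0]' --force 80

```text
t: 23.7
eef_pos: [0.5085, 0.2359, 0.2413]
tool_rot: [0.0, 0.214, 0.977, -0.0]
contact_force: [0.3, 0.3, -4.9]
gripper_width: 0.149
grasp_force: 78.1
```

```bash
python3 - <<'E'
from h import *
st();shift([.5087,.236,.2888],154.7)
E
```

```text
23.7 [0.5085 0.2359 0.2413] q [ 1.000e-04  2.143e-01  9.768e-01 -2.000e-04] F [ 0.3  0.3 -4.9] 0.1492896161445468 78.05314779281616 [-1.436  0.584  1.285  1.873 -0.614  1.163  1.207]
shift [-0.0002  0.0002 -0.0475]
rot [-0.02  0.02  0.55]
```

>>> arm_command --commands '[0,0,-0.009,0,0,0,0,0,0,-0.018,0,0,0,0,0,0,-0.027,0,0,0,0,0,0,-0.035,0,0,0,0,0,0,-0.042,0,0,0,0,0,0,-0.046,0,0,0,0,0,0,-0.048,0,0,0,0,0,0,-0.048,0,0,0,0]' --force 80

```text
t: 24.5
eef_pos: [0.5085, 0.236, 0.2885]
tool_rot: [0.0, 0.214, 0.977, -0.0]
contact_force: [-0.6, 0.0, -6.1]
gripper_width: 0.153
grasp_force: 78.1
```

>>> arm_command --commands '[0,0,0,0,0,0,0,0,0,0,0,0,0,0,0,0,0,0,0,0,0,0,0,0,0,0,0,0,0,0,0,0,0,0,0,0,0,0,0,0,0,0,0,0,0,0,0,0,0]' --force 80

```text
t: 25.2
eef_pos: [0.5085, 0.2359, 0.2884]
tool_rot: [0.0, 0.214, 0.977, -0.0]
contact_force: [1.1, 0.1, -6.1]
gripper_width: 0.149
grasp_force: 78.1
```

```bash
python3 - <<'E'
from h import *
o=st();print(np.abs(o['joint_vel']).max(),o['torque']);snap('scene','s10');snap('side','d10')
r=lambda im,x,y,w,h,k:cv2.resize(im[y:y+h,x:x+w],None,fx=k,fy=k,interpolation=cv2.INTER_CUBIC)
for f in('s10','d10'):
  im=cv2.imread(f'pics/{f}.png');h=cv2.cvtColor(im,cv2.COLOR_BGR2HSV)
  m=cv2.inRange(h,(50,90,30),(80,255,200));n,l,s,ce=cv2.connectedComponentsWithStats(m)
  for i in range(1,n):
    if s[i,4]>30 and ce[i][0]<500: print(f,s[i],ce[i].round(1))
  print('exp caps',proj(f,[.4815,.179,.252]),proj(f,[.5365,.2965,.252]))
  # bystanders unmoved: template match
a=cv2.imread('pics/s10.png');b=cv2.imread('pics/s0.png')
for n,(x,y,w,hh) in dict(paste=(268,244,32,45),tape=(383,303,48,44),purp=(276,280,48,75),pink=(232,224,26,46)).items():
  res=cv2.matchTemplate(a[y-10:y+hh+10,x-10:x+w+10],b[y:y+hh,x:x+w],cv2.TM_CCOEFF_NORMED);print(n,np.array(cv2.minMaxLoc(res)[3])-10,res.max().round(3))
E
```

```text
25.2 [0.5085 0.2359 0.2884] q [ 1.000e-04  2.143e-01  9.768e-01 -3.000e-04] F [ 1.1  0.1 -6.1] 0.14946518806646614 78.05373430252075 [-1.478  0.542  1.343  1.816 -0.559  1.245  1.166]
0.001017574439850938 [ 0.00373211 -0.02826336  0.01882979]
s10 [252 106  15   7  57] [259.9 109.7]
s10 [250 127  18  16 212] [258.2 135.4]
exp caps [258.5 133.9] [259.4 104.9]
d10 [290 142  17  11 165] [298.1 147.4]
exp caps [297.9 146.8] [318.6 134.3]
paste [0 0] 1.0
tape [0 0] 1.0
purp [0 0] 1.0
pink [0 0] 0.875
```

```bash
python3 -c "from station import hand_in; print(hand_in())"
```

```text
the job is handed in; nothing more can be done
None
```

Handed in at about 25 s: both green-capped jars stand in the carrier (orange in the left well, blue in the right), and the arm holds it still about 15 cm straight up. By the last force and camera readings it hung level, and the black-lid jar and tape had not moved.

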